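Shut and latch the spice chest

ROBOT

A 7-joint arm with a two-finger parallel gripper is mounted at the origin on the work surface. World frame = base frame: x ahead of the robot, y to its left, z up, the work surface at z = 0. Lengths are in m, angles in degrees, forces in N, time in s.
With the tool pointing down it reaches from about 0.35 to 0.9 m from the base axis. Payload 19.9 kg.
Tool frame: the origin (TCP) lies midway between the tips of the shut fingers; the grasp point (between the pads) lies 19 mm behind it; z points along the fingers, y is the direction in which the jaws open and shut (so a half turn about z gives the same grasp; the last joint's range is limited). The gripper opens to 85 mm and grips with 20 to 120 N. Pads are 22 mm wide; open, the fingers measure 114 mm over their backs; the gripper's body (76 mm by 85 mm) begins 54 mm behind the grasp point. The pads swing forward as they close: fully open they stand 13 mm farther back than shut.
Start: joints at [61.736, 23.915, -0.59, 92.452, 0.269, 63.638, -3.037], TCP at [0.273, -0.562, 0.231] pointing down, gripper open.
Joint ranges: [-161.28, 161.28], [-22.2, 115.67], [-73.04, 71.86], [3.21, 147.25], [-68.34, 248.33], [10.77, 114.83], [-161.83, 161.83]. Speed limits (degrees/s): [108.29, 108.29, 136.94, 136.94, 172.46, 172.46, 172.46].

INTERFACE

Orientations are given as [roll, pitch, yaw] about the fixed x, y, z axes, in that order (R = Rz(yaw) Ry(pitch) Rx(roll)).
In Python, from rig import env gives the robot as it stands.
- The arm moves only by the tool move_arm, never from a script. Its argument "series" is a list of rows, each an object with "grip": the finger opening in m, from 0 to 0.0854; "delta_pos": the shift along the tool's x, y, z in m, a list of three; "roll": the turn about the tool's z in degrees. A call has 1 to 5 rows; each row shifts and turns the pose as measured when the row begins, along the tool's axes as they then stand; what a row does not reach is not made up. A row lasts 1/8 s, in which the tool goes at most 62.5 mm and 10.7 degrees, less where a joint would pass 70% of its speed; a pose out of reach is approached as far as the arm can. A call with a gripper value outside its range is refused whole. The fingers move at their own pace and stop on an object; the grip force is fixed at half the most. Time passes only in rows, so rows that do not move let the fingers close. It gives the time, the measured TCP pose, the force and the opening at its end, in the units of the state.
- env.state(): the state, without advancing time (a new reading comes with each control period).
- env.grab_frame(name): name is "scene" or "top" or "wrist"; returns (picture, depth): 384x512x3 uint8, blue, green, red; 384x512 float32, m along the optical axis (not along the pixel's ray), 0 where there is no reading.
- env.get_calibration(name): a dict with "intrinsics" (3x3 intrinsics, pixels), "rvec" (rotation vector, rad) and "tvec" (3), from world to camera coordinates, as OpenCV has them. Camera axes: x right, y down, z forward; pixel columns grow to the right and rows downward; lengths in m; the calibration is good to about 2 mm. The wrist camera is an equidistant fisheye: a pixel r from the principal point sees the ray r / f radians off the axis. A picture is of the moment at which its call begins: read the wrist's pose just before it. get_calibration takes no time and is no camera call; for the wrist camera it gives the pose at the moment of the call.
- env.finish_job(): hands the job in, once; it reports no verdict.
The state is a dict: "time_s": time; "joints": joint angles; "qvel": joint speeds; "tau": joint torques, N m; "ee_pos": TCP position; "eef_rot": TCP orientation; "force": force on the tool from outside, world axes, zero at the start; "wrist_torque": the same for the moment, N m; "grip_width": finger opening in m.
Only numpy, scipy, OpenCV 4.12 (cv2) and the standard library are available. Lean on these libraries where they do the work, as an engineer would, in place of code of your own. Each camera call takes 0.05 s, during which the arm holds its last target.

TASK

The bamboo spice chest on the counter stands open: push its hinged lid over from behind so that it falls fully shut, and only then push each of the two latch levers on its front back toward the lid, past upright, until it snaps over into its locked position. Only push, with gentle fingertips: grip nothing, lift nothing, and leave the jars, the shaker, the bowl and the utensils where they are.

Things in the scene. Friction and masses are not known exactly. Their poses are not given: they have to be found in the camera images.
- chest: fixed bamboo (pale wood) box, 130 mm deep (x) x 200 mm wide (y) x 80 mm high, 8 mm walls, 2 inner dividers. Origin: centre of its underside, on the counter (z = 0). Its -x side is the front, roughly toward the robot, with two steel lever latches at y = +65 and -65 mm; its +x side is the back, where the lid is hinged.
- lid (a joint): lid angle, rad: 0 = shut, lying on the box; 1.85 = fully open, leaning back a little past upright, where it rests at the start. Bamboo board 130 x 200 x 8 mm, about 0.25 kg; hinge line along y at x = +65, z = 80 mm in the chest frame. Pushed forward well past upright (below 1.3) it falls shut by itself, damped, within about 3 s. Shut, its top is 88 mm high.
- lid_edge (a point): middle of the lid's free edge, mid-thickness, 130 mm from the hinge line; about 203 mm above the counter when fully open. Free space behind the open lid.
- lever_left (a joint): left latch lever (seen from the robot), rad: 0 = unlocked, leaning 0.4 from vertical to the chest's front, away from the lid; 0.8 = locked, leaning 0.4 back over the lid. Bistable: a spring drives it away from upright (0.4) into the nearer end; a level push of 2 to 5 N starts it, falling to 0 at upright; hard stops at both ends. Level pivot axis along chest y at (-80, +65, 92) mm in the chest frame.
- lever_left_knob (a point): centre of the left lever's black ball knob (16 mm diameter), 70 mm from the pivot on a round steel rod 9 mm thick. Height above the counter: 156 mm at either end position, 162 mm when upright. Free space in front, above and beside it, but the shaker stands between the two levers.
- lever_right (a joint): right latch lever (seen from the robot), rad: 0 = unlocked, leaning 0.4 from vertical to the chest's front, away from the lid; 0.8 = locked, leaning 0.4 back over the lid. Bistable: a spring drives it away from upright (0.4) into the nearer end; a level push of 2 to 5 N starts it, falling to 0 at upright; hard stops at both ends. Level pivot axis along chest y at (-80, -65, 92) mm in the chest frame.
- lever_right_knob (a point): centre of the right lever's black ball knob (16 mm diameter), 70 mm from the pivot on a round steel rod 9 mm thick. Height above the counter: 156 mm at either end position, 162 mm when upright. Free space in front, above and beside it, but the shaker stands between the two levers.
- jar0: closed amber glass shaker jar with steel twist cap, 48 mm diameter, 100 mm tall, standing on the turntable (its top 124 mm above the counter). Origin: centre of its underside. Bystander, leave alone.
- jar1: closed amber glass shaker jar with steel twist cap, 48 mm diameter, 100 mm tall, standing on the turntable (its top 124 mm above the counter). Origin: centre of its underside. Bystander, leave alone.
- jar2: closed amber glass shaker jar with steel twist cap, 48 mm diameter, 100 mm tall, standing on the turntable (its top 124 mm above the counter). Origin: centre of its underside. Bystander, leave alone.
- shaker: small closed stainless steel shaker, 38 mm diameter, 70 mm tall, standing on the counter in front of the chest midway between the two levers. Origin: centre of its underside. Bystander, leave alone.
- bowl: teal ceramic bowl, 104 mm across, 50 mm high, on the counter behind the work. Origin: centre of its underside. Bystander.
- brush: stainless basting brush, 220 mm long, lying on the counter to the far left. Bystander.
- spatula: bamboo spatula, 270 mm long, lying on the counter to the far right. Bystander.
- turntable: lazy susan: wooden disc 216 mm diameter, its top 24 mm above the counter, freely turning on a fixed foot, carrying the three jars. It stands beside the chest, left or right of it. Origin: centre of its foot, on the counter. Leave alone.

How it is judged:
By the outcome, as a careful person would: the job done as asked, in the order asked, and still so for the second after the job is handed in, with the robot touching nothing.
It also fails if it takes over 51 s, if anything falls off the work surface, if the arm or the gripper's body presses on something with over 40 N, if the wrist force passes 120 N, or if a joint passes its speed limit or range.

## Working session

There is one attempt and no reset: what is moved stays moved. The work goes in short steps, Python scripts to look and compute and a tool call to move; the robot and the scene stay as the last step left them, time stands still between calls to the robot, and variables do not carry over. Pictures are saved under pics/ and viewed, and the job is handed in when it is done.

Besides the shell and the picture viewer there is one more tool, called after "Request:" by a JSON object that holds its "method" and its "body". move_arm: Moves the arm, as the interface text tells. Its arguments: {"type":"object","properties":{"series":{"type":"array","items":{"type":"object","properties":{"grip":{"type":"number"},"delta_pos":{"type":"array","items":{"type":"number"}},"roll":{"type":"number"}}}}},"required":["series"]}

```bash
ls; mkdir -p pics; cat > h.py <<'E'
import numpy as np,cv2
from rig import env
def cal(n):
    c=env.get_calibration(n);K=np.array(c['intrinsics']);R=cv2.Rodrigues(np.array(c['rvec'],float).reshape(3,1))[0];t=np.array(c['tvec']).reshape(3)
    return K,R,t
def cloud(n,d):
    K,R,t=cal(n);v,u=np.mgrid[:384,:512]
    P=np.stack([(u-K[0,2])/K[0,0]*d,(v-K[1,2])/K[1,1]*d,d],-1)
    W=(P-t)@R
    W[d<=0]=np.nan
    return W
def proj(n,p):
    K,R,t=cal(n);q=R@np.array(p)+t;return (K@q)[:2]/q[2]
E
python3 - <<'E'
from h import *
print(env.state())
for n in ['scene','top']:
    p,d=env.grab_frame(n);cv2.imwrite(f'pics/{n}0.png',p);np.save(f'{n}.npy',d)
    W=cloud(n,d);np.save(f'{n}W.npy',W);K,R,t=cal(n);print(n,-R.T@t,R[2])
a=cv2.imread('pics/scene0.png');b=cv2.imread('pics/top0.png')
E
```

```text
pics
{'time_s': 0.0, 'joints': array([61.73622989, 23.9482473 , -0.58699145, 92.48463972,  0.26778496,
       63.63819291, -3.03799144]), 'qvel': array([ 0.01504071, -0.02880611,  0.0157923 , -0.06206822,  0.09311859,
       -0.10273255,  0.06854763]), 'tau': array([ 6.14681767e-05, -8.64433980e+01,  6.79524522e-01, -4.34896803e+01,
        1.91681727e-02,  7.36703718e-03, -3.51561698e-05]), 'ee_pos': array([ 0.27268114, -0.56200035,  0.23066475]), 'eef_rot': array([-1.79930461e+02,  5.22221802e-03,  2.58814421e+01]), 'force': array([-0.40352584,  0.2538291 ,  0.57873702]), 'wrist_torque': array([-0.00940233, -0.03124385,  0.00150307]), 'grip_width': 0.08543045694265847}
scene [1.44166262 0.12218431 0.87982866] [-0.74405084 -0.09174071 -0.66179452]
top [0.38338969 0.01769633 1.3790558 ] [ 1.73365625e-01 -1.98067472e-04 -9.84857513e-01]
```

View pics/scene0.png

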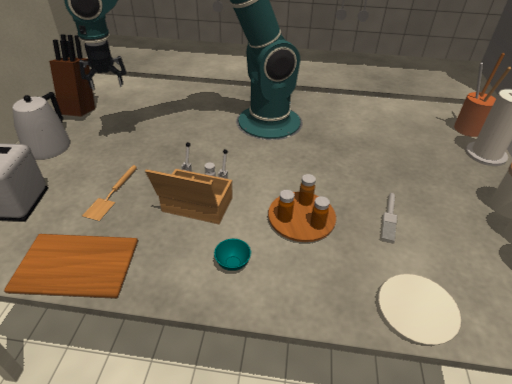

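View pics/top0.png

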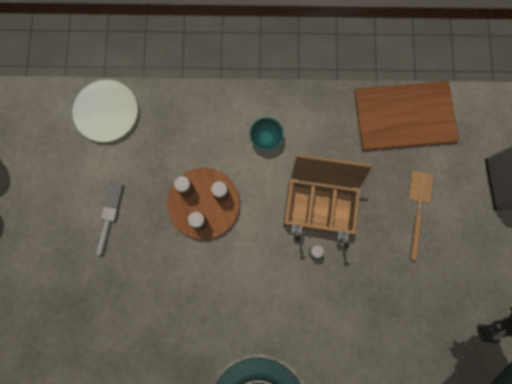

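The top view shows the chest near (322,205), with its lid edge at (332,160–183), the knobs near (302,257) and (347,263), and the shaker at (317,252). The turntable is on the robot's left at (204,204).

```bash
python3 - <<'E'
from h import *
p=cv2.imread('pics/top0.png');cv2.imwrite('pics/topz.png',cv2.resize(p[140:280,260:400],None,fx=4.2,fy=4.2,interpolation=cv2.INTER_CUBIC))
p=cv2.imread('pics/scene0.png');cv2.imwrite('pics/scz.png',cv2.resize(p[130:230,140:260],None,fx=5,fy=5,interpolation=cv2.INTER_CUBIC))
W=np.load('topW.npy')
S=W[140:280,270:385]
def st(lo,hi):
    m=(S[...,2]>lo)&(S[...,2]<hi);q=S[m];return q
q=st(.072,.09);r=cv2.minAreaRect((q[:,:2]*1000).astype(np.float32));print('rim',len(q),r)
q=st(.095,.21);q1=q[q[:,2]>.195];print('lidtop',len(q1),q1.mean(0),q1.min(0),q1.max(0))
for v in range(225,272,2): print(v,[f'{x*1000:.0f}' for x in W[v,290:356:3,2]])
E
```

```text
rim 882 ((530.2167358398438, -172.9210205078125), (200.8477783203125, 213.90438842773438), 81.84740447998047)
lidtop 341 [ 0.66532465 -0.19263326  0.2022741 ] [ 0.64746017 -0.29054052  0.19508106] [ 0.68311064 -0.09220484  0.20956022]
225 ['38', '96', '75', '78', '77', '84', '80', '81', '79', '84', '82', '7', '10', '52', '72', '11', '9', '8', '8', '3', '34', '79']
227 ['0', '97', '97', '49', '32', '46', '59', '68', '80', '78', '78', '76', '77', '78', '85', '5', '10', '13', '12', '7', '37', '83']
229 ['-2', '97', '104', '98', '2', '2', '-3', '18', '17', '40', '48', '61', '68', '82', '81', '78', '79', '81', '83', '82', '39', '81']
231 ['0', '96', '116', '101', '2', '2', '1', '-3', '0', '5', '-2', '5', '16', '28', '42', '55', '78', '81', '109', '79', '78', '80']
233 ['-2', '-4', '133', '80', '-1', '6', '4', '2', '0', '1', '-4', '-3', '-0', '1', '-5', '-2', '81', '50', '104', '94', '60', '75']
235 ['4', '4', '156', '157', '1', '-1', '-1', '-1', '2', '4', '3', '0', '-1', '-1', '1', '3', '82', '97', '101', '96', '0', '2']
237 ['5', '-0', '164', '167', '-5', '3', '1', '1', '1', '-1', '2', '
[... 1520 characters left out ...]
 '2', '2', '2', '-2', '1', '3', '2', '-0', '-1', '-2', '-8', '0', '1', '-5', '1']
263 ['1', '2', '-5', '1', '-2', '4', '-0', '1', '6', '-1', '2', '4', '4', '-5', '1', '4', '-4', '-4', '-1', '1', '4', '-2']
265 ['-2', '5', '-1', '1', '-1', '2', '2', '-0', '0', '3', '-1', '5', '2', '1', '2', '1', '2', '1', '-5', '-4', '0', '9']
267 ['-1', '1', '5', '-0', '-2', '2', '4', '-2', '-1', '4', '-1', '-3', '2', '5', '1', '-2', '4', '-2', '-3', '2', '2', '1']
269 ['0', '-0', '1', '-2', '1', '3', '2', '-2', '-3', '0', '-1', '1', '-1', '-4', '5', '0', '2', '2', '1', '-2', '1', '-2']
271 ['0', '-2', '2', '-1', '-1', '2', '2', '-1', '5', '1', '4', '2', '-7', '-0', '-2', '1', '1', '2', '3', '-1', '-2', '4']
```

View pics/topz.png

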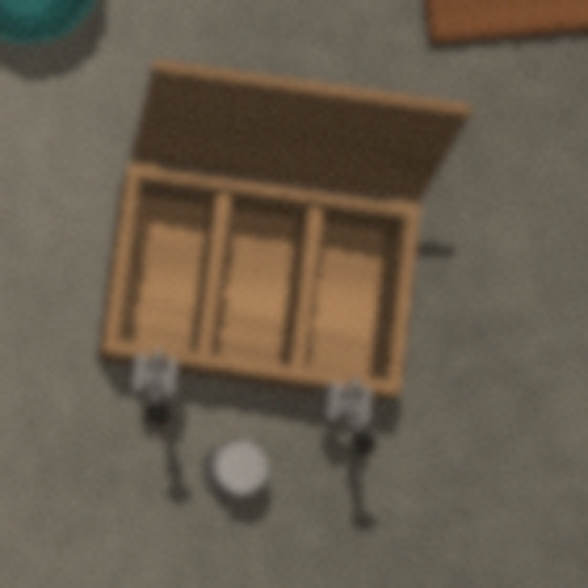

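View pics/scz.png

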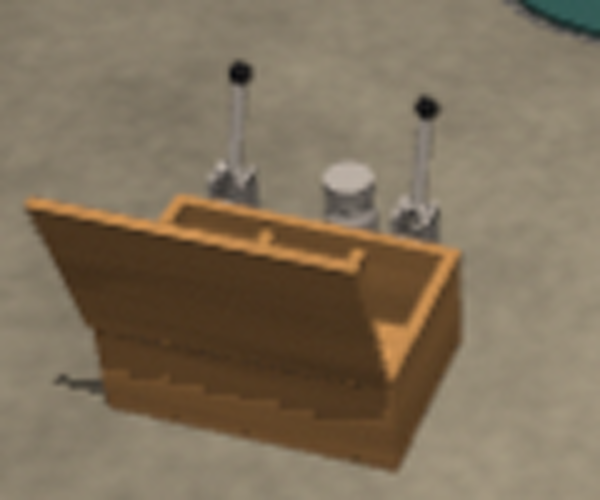

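```bash
python3 - <<'E'
from h import *
from scipy.optimize import least_squares
s,c=np.sin(1.85),np.cos(1.85)
e=[65-130*c+8*s,0,80+130*s+8*c]
kx=-80-70*np.sin(.4)
obs=[('top',(e[0],100,e[2]),(296.9,155)),('top',(e[0],-100,e[2]),(371.9,164.5)),('top',(-65,100,80),(284.8,224)),('top',(-65,-100,80),(354.8,233.3)),
('top',(kx,65,156),(297.4,238.1)),('top',(kx,-65,156),(346.2,245.2)),('scene',(kx,65,156),(225.4,151.4)),('scene',(kx,-65,156),(188,144.4))]
C={n:cal(n) for n in('top','scene')}
def T(x,p):
    a=x[2];R=np.array([[np.cos(a),-np.sin(a),0],[np.sin(a),np.cos(a),0],[0,0,1]]);return R@np.array(p)/1000+[x[0],x[1],0]
def f(x):
    r=[]
    for n,p,o in obs:
        K,R,t=C[n];q=R@T(x,p)+t;r+=list((K@q)[:2]/q[2]-o)
    return r
for sel in (0,1):
  o0=obs
  if sel: obs=obs[:6]
  r=least_squares(f,[.54,-.17,-.14]);x=r.x;print(x[:2],np.degrees(x[2]),np.round(r.fun,1))
  for nm,p in dict(edge=(104.7,0,203.8),kl=(kx,65,156),kr=(kx,-65,156),kl_e=(-80+70*np.sin(.4),65,156),pl=(-80,65,92),pr=(-80,-65,92)).items(): print(nm,np.round(T(x,p),4))
  if not sel:np.save('x.npy',x)
W=np.load('topW.npy')
for sl in ((slice(234,241),slice(293,302)),(slice(241,249),slice(341,352)),(slice(243,260),slice(308,328))):
    S=W[sl].reshape(-1,3);S=S[S[:,2]>(.148 if sl[0].start<243 else .06)];print(len(S),np.median(S,0))
E
```

```text
[ 0.56176542 -0.1768422 ] -7.619836379186743 [-0.7 -1.2  0.1  0.1 -0.5 -0.3 -0.   0.6 -0.2  0.5 -0.1  0.5 -0.9 -0.1
 -0.8 -0. ]
edge [ 0.6655 -0.1907  0.2038]
kl [ 0.4641 -0.0982  0.156 ]
kr [ 0.4468 -0.227   0.156 ]
kl_e [ 0.5181 -0.1054  0.156 ]
pl [ 0.4911 -0.1018  0.092 ]
pr [ 0.4739 -0.2307  0.092 ]
[ 0.56190084 -0.17739966] -7.431455088495663 [-0.7 -1.1  0.2 -0.1 -0.2 -0.2  0.3  0.5  0.2  0.6  0.3  0.4]
edge [ 0.6657 -0.1909  0.2038]
kl [ 0.4639 -0.0991  0.156 ]
kr [ 0.4471 -0.228   0.156 ]
kl_e [ 0.518  -0.1061  0.156 ]
pl [ 0.491  -0.1026  0.092 ]
pr [ 0.4742 -0.2315  0.092 ]
32 [ 0.46660773 -0.09819624  0.16151164]
30 [ 0.44865772 -0.22577755  0.16130215]
122 [ 0.43695114 -0.16209444  0.06992812]
```

The fit gives the chest at (0.562, -0.177) m with yaw about -7.5°, residuals under about 1 px. First I'll close the fingers and align the tool with the chest.

Request:
{"method": "move_arm", "body": {"series": [{"grip":0,"delta_pos":[0,0,-0.01],"roll":8.35},{"grip":0,"delta_pos":[0,0,-0.01],"roll":8.35},{"grip":0,"delta_pos":[0,0,-0.01],"roll":8.35},{"grip":0,"delta_pos":[0,0,0],"roll":8.35},{"grip":0,"delta_pos":[0,0,0],"roll":0}]}}

```text
time_s: 0.72
ee_pos: [0.2722, -0.5612, 0.2597]
eef_rot: [-179.8, 0.2, -8.5]
force: [0.7, 0.1, 1.0]
grip_width: -0.0
```

Request:
{"method": "move_arm", "body": {"series": [{"grip":0,"delta_pos":[0.044,-0.038,0],"roll":-1},{"grip":0,"delta_pos":[0.044,-0.038,0],"roll":0},{"grip":0,"delta_pos":[0.044,-0.038,0],"roll":0},{"grip":0,"delta_pos":[0.044,-0.038,0],"roll":0},{"grip":0,"delta_pos":[0.044,-0.038,0],"roll":0}]}}

```text
time_s: 1.35
ee_pos: [0.5166, -0.3994, 0.2583]
eef_rot: [-179.8, 0.3, -6.8]
force: [0.3, -1.1, 0.4]
grip_width: -0.0
```

Request:
{"method": "move_arm", "body": {"series": [{"grip":0,"delta_pos":[0.044,-0.042,0],"roll":0},{"grip":0,"delta_pos":[0.044,-0.042,0],"roll":0},{"grip":0,"delta_pos":[0.044,-0.042,0],"roll":0},{"grip":0,"delta_pos":[0.034,-0.042,0],"roll":0},{"grip":0,"delta_pos":[0,0,0],"roll":0}]}}

```text
time_s: 1.98
ee_pos: [0.7079, -0.2408, 0.2552]
eef_rot: [-179.6, 0.4, -5.3]
force: [-0.8, 0.3, -1.8]
grip_width: 0.0004
```

```bash
cat >> h.py <<'E'
def chest(p=None):
    x=np.array([.5618,-.1772,np.radians(-7.5)]);p=env.state()['ee_pos'] if p is None else p
    a=x[2];d=np.array(p)[:2]-x[:2];return np.round(1000*np.array([d[0]*np.cos(a)+d[1]*np.sin(a),-d[0]*np.sin(a)+d[1]*np.cos(a),p[2]]),1)
E
python3 - <<'E'
from h import *
s=env.state();print(chest(),s['eef_rot'],s['force'])
E
```

```text
[153.2 -44.  255.2] [-179.59380337    0.4352327    -5.26072846] [-0.8212466   0.30807055 -1.84620324]
```

Request:
{"method": "move_arm", "body": {"series": [{"grip":0,"delta_pos":[0.004,-0.022,0.01],"roll":1.2},{"grip":0,"delta_pos":[0.004,-0.022,0.02],"roll":1},{"grip":0,"delta_pos":[0,0,0.025],"roll":0},{"grip":0,"delta_pos":[0,0,0.02],"roll":0},{"grip":0,"delta_pos":[0,0,0],"roll":0}]}}

```text
time_s: 2.6
ee_pos: [0.7187, -0.1983, 0.1766]
eef_rot: [-179.6, 0.6, -6.8]
force: [-0.9, -0.7, -0.2]
grip_width: -0.0002
```

```bash
python3 - <<'E'
from h import *
s=env.state();print(chest(),s['eef_rot'],s['force'])
p,d=env.grab_frame('scene');cv2.imwrite('pics/scz1.png',cv2.resize(p[60:240,100:280],None,fx=3.3,fy=3.3,interpolation=cv2.INTER_CUBIC))
E
```

```text
[158.3  -0.4 176.6] [-179.63035077    0.5722229    -6.77133775] [-0.87129602 -0.74820114 -0.24251223]
```

View pics/scz1.png

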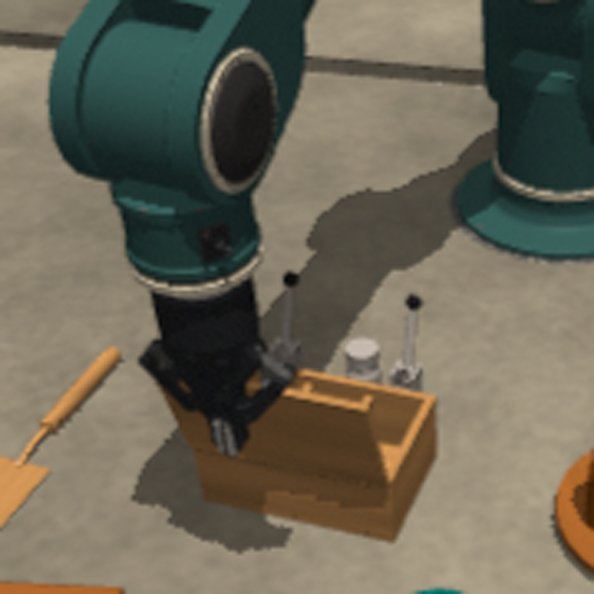

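The scene view shows the shut fingertips at (228,435) behind the lid, centred and below its edge. Next I push the lid forward.

Request:
{"method": "move_arm", "body": {"series": [{"grip":0,"delta_pos":[-0.02,0,0],"roll":0},{"grip":0,"delta_pos":[-0.018,0,0],"roll":0},{"grip":0,"delta_pos":[-0.015,0,0],"roll":0},{"grip":0,"delta_pos":[-0.015,0,0],"roll":0},{"grip":0,"delta_pos":[-0.015,0,0],"roll":0}]}}

```text
time_s: 3.28
ee_pos: [0.6373, -0.1914, 0.1847]
eef_rot: [-179.7, -0.1, -6.7]
force: [0.0, -0.4, -0.1]
grip_width: 0.0001
```

Request:
{"method": "move_arm", "body": {"series": [{"grip":0,"delta_pos":[-0.015,0,0],"roll":0},{"grip":0,"delta_pos":[-0.015,0,0],"roll":0},{"grip":0,"delta_pos":[-0.015,0,0],"roll":0},{"grip":0,"delta_pos":[0,0,0],"roll":0}]}}

```text
time_s: 3.78
ee_pos: [0.5928, -0.1885, 0.1905]
eef_rot: [-179.8, -0.5, -6.7]
force: [0.4, -0.1, 0.6]
grip_width: -0.0001
```

```bash
python3 - <<'E'
from h import *
s=env.state();print(chest(),s['eef_rot'],s['force'])
p,d=env.grab_frame('scene');cv2.imwrite('pics/scz2.png',cv2.resize(p[60:240,100:280],None,fx=3.3,fy=3.3,interpolation=cv2.INTER_CUBIC))
E
```

```text
[ 32.2  -7.1 190.5] [-179.83174916   -0.53565382   -6.71492769] [ 0.43519669 -0.09573205  0.62656596]
```

View pics/scz2.png

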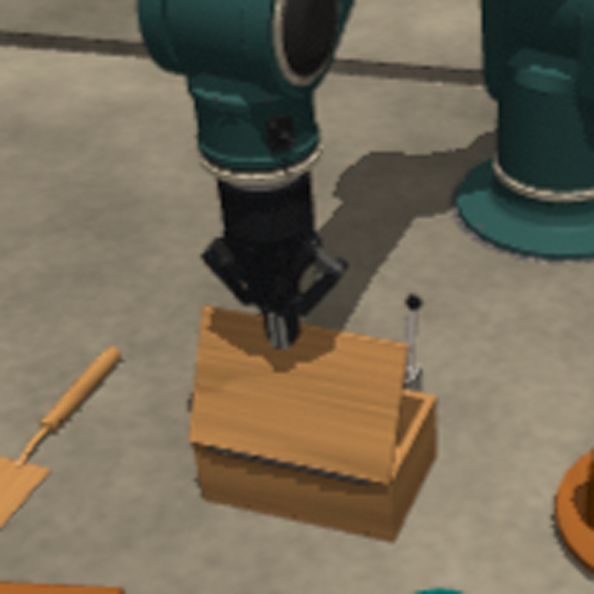

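The lid is past upright and falling on its own. I'll retract upward and move to the front while it falls.

Request:
{"method": "move_arm", "body": {"series": [{"grip":0,"delta_pos":[0.005,0,-0.03],"roll":0.8},{"grip":0,"delta_pos":[0,0,-0.03],"roll":0},{"grip":0,"delta_pos":[-0.02,0.01,0],"roll":0},{"grip":0,"delta_pos":[-0.035,0.012,0],"roll":0},{"grip":0,"delta_pos":[-0.035,0.012,0],"roll":0}]}}

```text
time_s: 4.45
ee_pos: [0.5073, -0.2118, 0.2535]
eef_rot: [-179.8, -0.8, -7.3]
force: [0.4, -0.3, 0.7]
grip_width: -0.0001
```

Request:
{"method": "move_arm", "body": {"series": [{"grip":0,"delta_pos":[-0.035,0.012,0],"roll":0},{"grip":0,"delta_pos":[-0.035,0.012,0],"roll":0},{"grip":0,"delta_pos":[-0.03,0,0],"roll":0},{"grip":0,"delta_pos":[0,0,0],"roll":0}]}}

```text
time_s: 4.95
ee_pos: [0.403, -0.2254, 0.2546]
eef_rot: [-179.9, -1.1, -7.4]
force: [0.7, 0.6, -0.3]
grip_width: 0.0002
```

```bash
python3 - <<'E'
from h import *
s=env.state();print(chest(),s['eef_rot'],s['force'],s['time_s'])
p,d=env.grab_frame('scene');cv2.imwrite('pics/scz3.png',cv2.resize(p[60:240,100:280],None,fx=3.3,fy=3.3,interpolation=cv2.INTER_CUBIC))
E
```

```text
[-151.1  -68.5  254.6] [-179.92376938   -1.06194595   -7.38679673] [ 0.7007835   0.55833061 -0.28165703] 4.95
```

View pics/scz3.png

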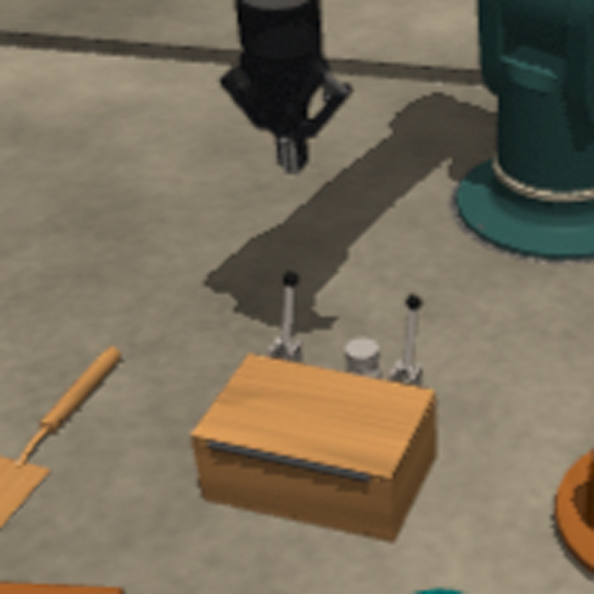

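The lid looks shut, with its top in the expected place. I'll lower the tool in front of the right lever and check the lid height with depth.

Request:
{"method": "move_arm", "body": {"series": [{"grip":0,"delta_pos":[-0.003,-0.002,0.03],"roll":0},{"grip":0,"delta_pos":[-0.003,-0.002,0.03],"roll":0},{"grip":0,"delta_pos":[0,0,0.03],"roll":0},{"grip":0,"delta_pos":[0,0,0.018],"roll":0},{"grip":0,"delta_pos":[0,0,0],"roll":0}]}}

```text
time_s: 5.62
ee_pos: [0.4081, -0.2218, 0.1452]
eef_rot: [-180.0, -1.4, -7.1]
force: [0.7, -0.5, 1.1]
grip_width: 0.0001
```

```bash
python3 - <<'E'
from h import *
s=env.state();print(chest(),s['eef_rot'],s['force'],s['time_s'])
p,d=env.grab_frame('scene');cv2.imwrite('pics/scz4.png',cv2.resize(p[60:240,100:280],None,fx=3.3,fy=3.3,interpolation=cv2.INTER_CUBIC))
W=cloud('scene',d)[150:215,155:235].reshape(-1,3);W=W[np.isfinite(W[:,0])]
C=np.array([chest(w*[1,1,1000]) if 0 else np.r_[chest(w)[:2],w[2]*1000] for w in W])
for a in range(-60,60,20):
    m=(abs(C[:,1])<80)&(C[:,0]>a)&(C[:,0]<a+20)&(C[:,2]>60);print(a,m.sum(),np.median(C[m,2]))
E
```

```text
[-146.6  -64.2  145.2] [-179.98979401   -1.38970138   -7.13063882] [ 0.6744055  -0.52624496  1.11806893] 5.625
-60 186 88.17143623437825
-40 197 88.27271369297067
-20 200 88.26121891044772
0 211 88.57178979218835
20 220 88.0191133514356
40 220 88.21786752652262
```

View pics/scz4.png

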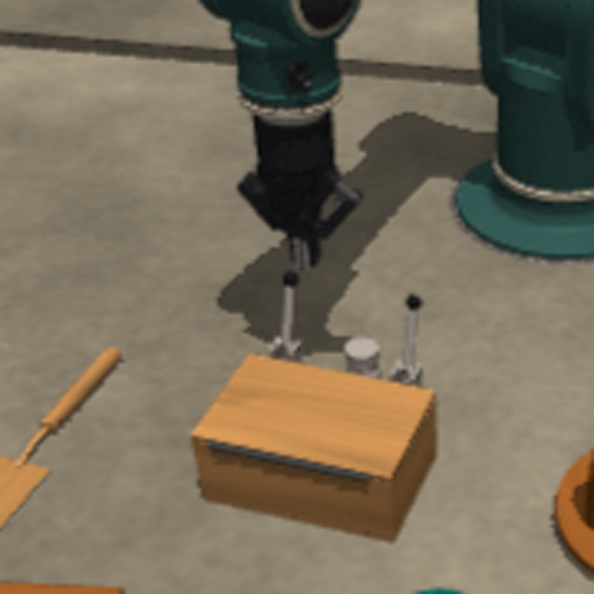

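The lid depth reads 88 mm all over, so it is shut. Now I push the right lever.

Request:
{"method": "move_arm", "body": {"series": [{"grip":0,"delta_pos":[0.012,0,0.002],"roll":0.3},{"grip":0,"delta_pos":[0.012,0,0.001],"roll":0},{"grip":0,"delta_pos":[0.012,0,0],"roll":0},{"grip":0,"delta_pos":[0.012,0,0],"roll":0}]}}

```text
time_s: 6.18
ee_pos: [0.4611, -0.2291, 0.1465]
eef_rot: [179.9, -1.7, -7.4]
force: [0.0, -0.2, 0.4]
grip_width: -0.0
```

```bash
python3 - <<'E'
from h import *
s=env.state();print(chest(),s['eef_rot'],s['force'],s['time_s'])
p,d=env.grab_frame('scene');cv2.imwrite('pics/scz5.png',cv2.resize(p[60:240,100:280],None,fx=3.3,fy=3.3,interpolation=cv2.INTER_CUBIC))
E
```

```text
[-93.1 -64.6 146.5] [179.9363971   -1.65575675  -7.44060964] [ 0.04275733 -0.17098534  0.35936029] 6.175
```

View pics/scz5.png

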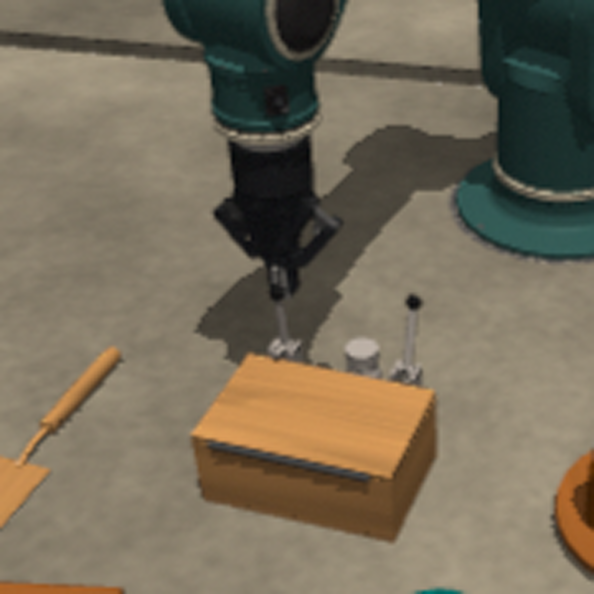

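The knob moved to (277,293) and the force is zero, so the lever appears to have snapped over. I'll back off and go across to the left lever.

Request:
{"method": "move_arm", "body": {"series": [{"grip":0,"delta_pos":[-0.025,0,0],"roll":0},{"grip":0,"delta_pos":[-0.03,0,0],"roll":0},{"grip":0,"delta_pos":[-0.003,-0.03,0],"roll":0},{"grip":0,"delta_pos":[0,-0.035,0],"roll":0},{"grip":0,"delta_pos":[0,-0.035,0],"roll":0}]}}

```text
time_s: 6.85
ee_pos: [0.418, -0.122, 0.1449]
eef_rot: [179.9, -1.8, -7.6]
force: [0.5, -0.7, -1.5]
grip_width: -0.0001
```

```bash
python3 - <<'E'
from h import *
s=env.state();print(chest(),s['eef_rot'],s['force'],s['time_s'])
E
```

```text
[-149.8   35.9  144.9] [179.89313298  -1.80177117  -7.63478207] [ 0.45516041 -0.6683151  -1.49668803] 6.85
```

Request:
{"method": "move_arm", "body": {"series": [{"grip":0,"delta_pos":[0.0,-0.022,0],"roll":0},{"grip":0,"delta_pos":[0,-0.003,0],"roll":0},{"grip":0,"delta_pos":[0,0,0],"roll":0}]}}

```text
time_s: 7.22
ee_pos: [0.4223, -0.0951, 0.1454]
eef_rot: [179.9, -1.9, -7.4]
force: [-0.1, 0.1, 0.2]
grip_width: -0.0001
```

```bash
python3 - <<'E'
from h import *
s=env.state();print(chest(),s['eef_rot'],s['force'],s['time_s'])
E
```

```text
[-149.    63.2  145.4] [179.90276971  -1.86733247  -7.44848256] [-0.08528494  0.09069432  0.20966437] 7.225
```

Request:
{"method": "move_arm", "body": {"series": [{"grip":0,"delta_pos":[0.013,-0.001,0.001],"roll":0},{"grip":0,"delta_pos":[0.012,0,0.001],"roll":0},{"grip":0,"delta_pos":[0.012,0,0],"roll":0},{"grip":0,"delta_pos":[0.013,0,0],"roll":0}]}}

```text
time_s: 7.72
ee_pos: [0.4752, -0.1031, 0.1449]
eef_rot: [179.9, -1.9, -7.6]
force: [0.0, -0.1, 0.1]
grip_width: 0.0002
```

```bash
python3 - <<'E'
from h import *
s=env.state();print(chest(),s['eef_rot'],s['force'],s['time_s'])
p,d=env.grab_frame('scene');cv2.imwrite('pics/scz6.png',cv2.resize(p[60:240,100:280],None,fx=3.3,fy=3.3,interpolation=cv2.INTER_CUBIC))
E
```

```text
[-95.6  62.1 144.9] [179.87930318  -1.85615932  -7.62085806] [ 0.024265   -0.11460185  0.08619518] 7.725
```

View pics/scz6.png

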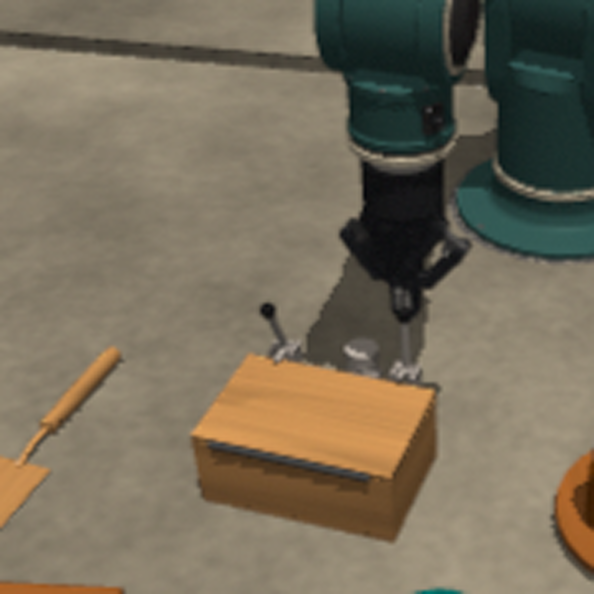

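The right lever is locked, with its knob at (267,310). The left one is at or past upright, with its knob at (403,313), so I'll push it a bit further and wait.

Request:
{"method": "move_arm", "body": {"series": [{"grip":0,"delta_pos":[0.008,0,0],"roll":0},{"grip":0,"delta_pos":[0,0,0],"roll":0}]}}

```text
time_s: 8.02
ee_pos: [0.4855, -0.1045, 0.1451]
eef_rot: [179.9, -1.9, -7.6]
force: [-1.0, -0.1, -0.4]
grip_width: 0.0
```

Request:
{"method": "move_arm", "body": {"series": [{"grip":0,"delta_pos":[-0.02,0,0],"roll":0},{"grip":0,"delta_pos":[-0.035,0,0],"roll":0},{"grip":0,"delta_pos":[-0.02,0,-0.03],"roll":0},{"grip":0,"delta_pos":[0,0,-0.05],"roll":0},{"grip":0,"delta_pos":[0,0,0],"roll":0}]}}

```text
time_s: 8.65
ee_pos: [0.4047, -0.0934, 0.2243]
eef_rot: [179.9, -1.8, -7.6]
force: [0.5, 0.2, -0.8]
grip_width: 0.0
```

Request:
{"method": "move_arm", "body": {"series": [{"grip":0,"delta_pos":[0,0,0],"roll":0},{"grip":0,"delta_pos":[0,0,0],"roll":0},{"grip":0,"delta_pos":[0,0,0],"roll":0},{"grip":0,"delta_pos":[0,0,0],"roll":0},{"grip":0,"delta_pos":[0,0,0],"roll":0}]}}

```text
time_s: 9.28
ee_pos: [0.4035, -0.0932, 0.2222]
eef_rot: [179.9, -1.6, -7.6]
force: [1.0, 0.1, 0.2]
grip_width: 0.0002
```

```bash
python3 - <<'E'
from h import *
s=env.state();print(chest(),s['eef_rot'],s['force'],s['time_s'])
p,d=env.grab_frame('scene');cv2.imwrite('pics/scz7.png',cv2.resize(p[60:240,100:280],None,fx=3.3,fy=3.3,interpolation=cv2.INTER_CUBIC))
p,d=env.grab_frame('top');cv2.imwrite('pics/top7.png',p)
a=np.radians(-7.5)
for th in (0,.4,.8):
  for y in (65,-65):
    x=-80+70*np.sin(th-.4);z=92+70*np.cos(th-.4)
    w=np.array([561.8+x*np.cos(a)-y*np.sin(a),-177.2+x*np.sin(a)+y*np.cos(a),z])/1000
    print(th,y,np.round((proj('scene',w)-[100,60])*3.3))
E
```

```text
[-167.9   62.6  222.2] [179.89881233  -1.64031971  -7.59817354] [1.00478989 0.13513511 0.22958093] 9.275
0 65 [410. 301.]
0 -65 [287. 278.]
0.4 65 [401. 312.]
0.4 -65 [276. 289.]
0.8 65 [392. 333.]
0.8 -65 [265. 309.]
```

View pics/scz7.png

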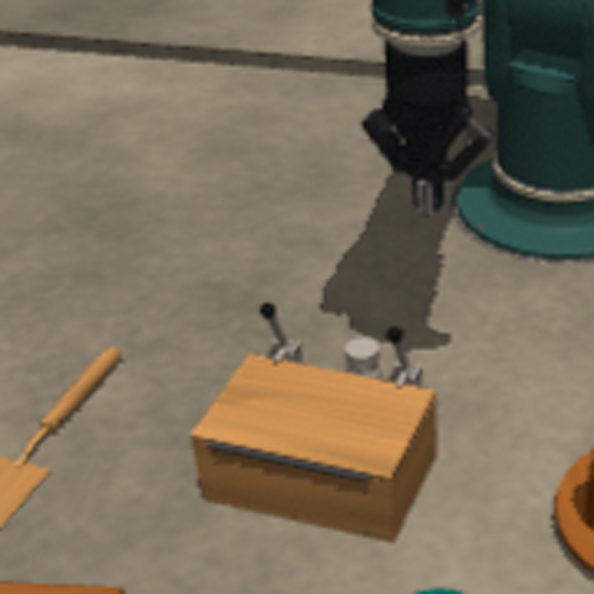

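View pics/top7.png

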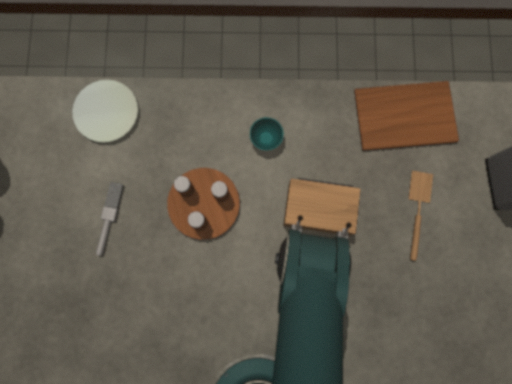

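Both knobs are at the predicted locked pixels: left (394,334) against (392,333), right (267,310) against (265,309). The lid is shut, the top view shows the bystanders unmoved, and the arm is clear.

```bash
python3 -c "
from rig import env
print(env.finish_job())"
```

```text
the job is handed in; nothing more can be done
None
```

The chest is shut and both latch levers are locked. I handed the job in at about 9.4 s, and no verdict was reported.

- **What I did:** With the fingers shut, I pushed the lid from behind until it was past upright, and it fell shut by itself. I confirmed it was shut before touching a lever. I then pushed the right lever and the left lever over, and backed the arm off clear.
- **Lid:** Before the levers were pushed, the depth camera read 88 mm all over the lid, the height given for shut. The final pictures still show it shut.
- **Levers:** Both knobs are within about 2 px (in the enlarged view) of where they should be when locked.
- **Bystanders:** The jars, turntable, bowl and utensils look unmoved in the final top view. The arm hides the shaker there, but it stands in the same place in the final scene view.
- **Forces:** The force readings I printed between moves stayed at about 2 N or less. I did not record the peaks during the pushes.

No check failed or disagreed.

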